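Load the analyser's reagent rack in order

ROBOT

A 6-joint arm with a two-finger parallel gripper is mounted at the origin on the work surface. World frame = base frame: x ahead of the robot, y to its left, z up, the work surface at z = 0. Lengths are in m, angles in rad, forces in N, time in s.
With the tool pointing down it reaches from about 0.275 to 0.75 m from the base axis. Payload 10.2 kg.
Tool frame: the origin (TCP) lies between the finger pads; the fingertips stand 25 mm ahead of it and the grasp point (between the pads) lies 6 mm ahead of it; z points along the fingers, y is the line along which they close (so a half turn about z gives the same grasp; the last joint's range is limited). The gripper opens to 88 mm and grips with 3 to 60 N. Pads are 18 mm wide; open, the fingers measure 123 mm over their backs; the gripper's body (75 mm by 187 mm) begins 45 mm behind the grasp point.
Start: joints at [1.115, 0.313, 1.498, -0, 1.331, -0.223], TCP at [0.121, 0.511, 0.264] pointing down, gripper open.
Joint ranges: [-2.94, 2.94], [-0.97, 2.17], [0.19, 2.56], [-1.23, 4.37], [0.02, 3.11], [-2.88, 2.88]. Speed limits (rad/s): [2.39, 2.39, 3.01, 3.14, 3.14, 3.14].

INTERFACE

Orientations are given as a 3x3 rotation matrix whose columns are the frame's x, y, z axes.
In Python, from workcell import env, viewer, job gives the robot as it stands.
- The arm moves only by the tool move_arm, never from a script. Its argument "deltas" is one flat list of numbers, 6 for each row, row after row: the shift along the tool's x, y, z in cm, then the turn, a rotation vector about the tool's x, y, z in rad. In form: [tx, ty, tz, rx, ry, rz, tx, ty, tz, rx, ry, rz, ...]. A call has 1 to 8 rows; each row is the pose to reach, as a shift and turn from the pose commanded when the call began, along the tool's axes at that moment; what a row does not reach only later rows make up. A row lasts 1/12 s, in which the tool goes at most 41.7 mm and 7.16 degrees, less where a joint would pass 70% of its speed; a pose out of reach is approached as far as the arm can. A call with a gripper value outside its range is refused whole. "grip" is the opening, from 0 (shut) to 1 (fully open), set as the call begins (left out, the last holds). The fingers move at their own pace and stop on an object; the grip force is fixed at half the most. Time passes only in rows, so rows that repeat a pose let the fingers close. It gives the time, the measured TCP pose, the force, the opening and the grip force at its end, in the units of the state.
- env.get_state(): the state, without advancing time (a new reading comes with each control period).
- viewer.grab_frame(name): name is "side" or "top"; returns a dict with "frame" (400x640x3 uint8, red, green, blue), "fx", "fy", "cx", "cy" (pixels), "k1" (the pictures are not rectified: a ray, as slopes to the right and down, at radius r is drawn at 1 + k1 r^2 times it, then the intrinsics apply), "T" (4x4, takes a point from camera to world coordinates). Camera axes: x right, y up, looking along -z (the intrinsics and any distortion apply to the point x, -y, -z); pixel columns grow to the right and rows downward; lengths in m; the calibration is good to about 2 mm. A picture is of the moment at which its call begins. There is no depth.
- job.job_done(): hands the job in; it is judged then, once.
The state is a dict: "t": time; "qpos": joint angles; "qd": joint speeds; "tau": joint torques, N m; "tool_pos": TCP position; "tool_rot": TCP orientation; "contact_force": force on the tool from outside, world axes, zero at the start; "moment": the same for the moment, N m; "width": opening from 0.0 (shut) to 1.0 (fully open); "grip_force": force on a finger pad.
Only numpy, scipy, OpenCV 4.12 (cv2) and the standard library are available. Lean on these libraries where they do the work, as an engineer would, in place of code of your own. Each camera call takes 0.05 s, during which the arm holds its last target. There are 200 camera calls.

TASK

Move the four reagent bottles from the grey storage rack into the analyser's white reagent rack, one to a pocket and in the same order from left to right as they stand now, because the analyser knows each reagent by its place. Set each one down upright on its pocket's floor without dropping it or knocking any over, and leave the tip box, beaker and timer where they are.

Things in the scene. Friction and masses are not known exactly. Their poses are not given: they have to be found in the camera images.
- bottle_slim: Slim tall white plastic reagent bottle: straight round body 34 mm across from 0 to 64 mm above its base, then a shoulder and narrow neck, and a grey round cap 23 mm across; 88 mm tall in all. Loose, about 60 g (part-used: varies). Origin: centre of its underside; z up along the bottle.
- bottle_jar: Squat wide amber glass jar: straight round body 44 mm across from 0 to 46 mm above its base, wide black cap 41 mm across from 49 to 62 mm; 62 mm tall in all. Loose, about 110 g (part-used: varies). Origin: centre of its underside; z up along the bottle.
- bottle_square: White plastic bottle of square section: straight body 38 x 38 mm from 0 to 56 mm above its base, sides parallel to its x and y axes (at the start parallel to the storage rack's), then a shoulder and a white round cap 29 mm across; 78 mm tall in all. Loose, about 90 g (part-used: varies). Origin: centre of its underside; z up along the bottle.
- bottle_vial: Small amber glass vial: straight round body 30 mm across from 0 to 49 mm above its base, then a shoulder, neck and crimped aluminium cap 21 mm across; 64 mm tall in all. Loose, about 40 g (part-used: varies). Origin: centre of its underside; z up along the bottle.
- ring_slim: Black rubber locating ring, 54 mm across outside, 14 mm high, bored for the slim bottle with 2.5 mm play all round. Fixed on the storage rack's floor in one of its four places; its bottle stands in it at the start on that same floor, so it marks where that bottle came from. Stays there. Origin: centre of its underside; axes as the storage rack's.
- ring_jar: Black rubber locating ring, 54 mm across outside, 14 mm high, bored for the jar with 2.5 mm play all round. Fixed on the storage rack's floor in one of its four places; its bottle stands in it at the start on that same floor, so it marks where that bottle came from. Stays there. Origin: centre of its underside; axes as the storage rack's.
- ring_square: Black rubber locating ring, square, 54 x 54 mm outside, 14 mm high, bored for the square bottle with 2.5 mm play all round. Fixed on the storage rack's floor in one of its four places; its bottle stands in it at the start on that same floor, so it marks where that bottle came from. Stays there. Origin: centre of its underside; axes as the storage rack's.
- ring_vial: Black rubber locating ring, 54 mm across outside, 14 mm high, bored for the vial with 2.5 mm play all round. Fixed on the storage rack's floor in one of its four places; its bottle stands in it at the start on that same floor, so it marks where that bottle came from. Stays there. Origin: centre of its underside; axes as the storage rack's.
- storage_rack: Grey plastic trough, fixed, where the bottles stand at the start: 268 mm long (its y; 288 with end grips), 68 wide (x), rim 14 mm and floor 6 mm above the bench. Four places in a row at x = 0, y = +99, +33, -33, -99 mm in its frame. Origin: centre of its underside; y to the robot's left, turned up to 10 degrees. It may be nearer the robot than the other rack or beyond it.
- analyser_rack: White plastic rack, fixed, empty at first: 268 mm long (its y) and 68 wide (x), flat pull tab 26 mm long at its -y end. Four pockets in a row, centres at x = 0, y = +99, +33, -33, -99 mm in its frame, each 60 x 62 mm inside, walls 4 mm thick reaching 24 mm and grey floor 6 mm above the bench. Origin: centre of its underside; y to the robot's left, turned up to 10 degrees.
- tip_box: Bystander: blue pipette-tip box with clear lid, 82 x 122 x 68 mm, loose, on the bench to the left. Origin: centre of its underside.
- beaker: Bystander: empty glass beaker, 70 mm across, 90 mm tall, loose, on the bench to the right. Origin: centre of its underside.
- timer: Bystander: flat white bench timer, 64 x 88 x 18 mm, loose, on the bench to the right. Origin: centre of its underside.
Things that resemble listed ones, but are neither listed nor needed, are in the scene too. Leave any green or red look-alike of the bottle_vial alone.

How it is judged:
At the end, for the whole second after the job is handed in: Each bottle stands in the analyser rack's pocket at the same place along y as its locating ring has in the storage rack: inside the pocket (within 17 mm of its centre along each rack axis), base on the pocket floor (within 4 mm), upright within 0.1 rad, at rest (((y of ring_slim in the frame of storage_rack between 0.079 and 0.119 m and y of bottle_slim in the frame of analyser_rack between 0.082 and 0.116 m) or (y of ring_slim in the frame of storage_rack between 0.013 and 0.053 m and y of bottle_slim in the frame of analyser_rack between 0.016 and 0.05 m) or (y of ring_slim in the frame of storage_rack between -0.053 and -0.013 m and y of bottle_slim in the frame of analyser_rack between -0.05 and -0.016 m) or (y of ring_slim in the frame of storage_rack between -0.119 and -0.079 m and y of bottle_slim in the frame of analyser_rack between -0.116 and -0.082 m)) and x of bottle_slim in the frame of analyser_rack between -0.017 and 0.017 m and z of bottle_slim in the frame of analyser_rack between 0.002 and 0.01 m and angle between each of bottle_slim, bottle_jar, bottle_square, bottle_vial's own z axis and vertical below 0.1 rad and linear speed of each of bottle_slim, bottle_jar, bottle_square, bottle_vial below 0.02 m/s and angular speed of each of bottle_slim, bottle_jar, bottle_square, bottle_vial below 0.2 rad/s and ((y of ring_jar in the frame of storage_rack between 0.079 and 0.119 m and y of bottle_jar in the frame of analyser_rack between 0.082 and 0.116 m) or (y of ring_jar in the frame of storage_rack between 0.013 and 0.053 m and y of bottle_jar in the frame of analyser_rack between 0.016 and 0.05 m) or (y of ring_jar in the frame of storage_rack between -0.053 and -0.013 m and y of bottle_jar in the frame of analyser_rack between -0.05 and -0.016 m) or (y of ring_jar in the frame of storage_rack between -0.119 and -0.079 m and y of bottle_jar in the frame of analyser_rack between -0.116 and -0.082 m)) and x of bottle_jar in the frame of analyser_rack between -0.017 and 0.017 m and z of bottle_jar in the frame of analyser_rack between 0.002 and 0.01 m and ((y of ring_square in the frame of storage_rack between 0.079 and 0.119 m and y of bottle_square in the frame of analyser_rack between 0.082 and 0.116 m) or (y of ring_square in the frame of storage_rack between 0.013 and 0.053 m and y of bottle_square in the frame of analyser_rack between 0.016 and 0.05 m) or (y of ring_square in the frame of storage_rack between -0.053 and -0.013 m and y of bottle_square in the frame of analyser_rack between -0.05 and -0.016 m) or (y of ring_square in the frame of storage_rack between -0.119 and -0.079 m and y of bottle_square in the frame of analyser_rack between -0.116 and -0.082 m)) and x of bottle_square in the frame of analyser_rack between -0.017 and 0.017 m and z of bottle_square in the frame of analyser_rack between 0.002 and 0.01 m and ((y of ring_vial in the frame of storage_rack between 0.079 and 0.119 m and y of bottle_vial in the frame of analyser_rack between 0.082 and 0.116 m) or (y of ring_vial in the frame of storage_rack between 0.013 and 0.053 m and y of bottle_vial in the frame of analyser_rack between 0.016 and 0.05 m) or (y of ring_vial in the frame of storage_rack between -0.053 and -0.013 m and y of bottle_vial in the frame of analyser_rack between -0.05 and -0.016 m) or (y of ring_vial in the frame of storage_rack between -0.119 and -0.079 m and y of bottle_vial in the frame of analyser_rack between -0.116 and -0.082 m)) and x of bottle_vial in the frame of analyser_rack between -0.017 and 0.017 m and z of bottle_vial in the frame of analyser_rack between 0.002 and 0.01 m); the robot touches nothing.
It fails at once if a bottle is knocked over (tipped by more than 45 degrees) (angle between any of bottle_slim, bottle_jar, bottle_square, bottle_vial's own z axis and vertical above 0.785 rad).
It fails at once if a bottle is dropped or slammed into the analyser's rack (over 0.6 m/s within the last 15 mm above a pocket's floor) ((x of bottle_slim in the frame of analyser_rack between -0.034 and 0.034 m and y of bottle_slim in the frame of analyser_rack between -0.134 and 0.134 m and z of bottle_slim in the frame of analyser_rack below 0.021 m and linear speed of bottle_slim above 0.6 m/s) or (x of bottle_jar in the frame of analyser_rack between -0.034 and 0.034 m and y of bottle_jar in the frame of analyser_rack between -0.134 and 0.134 m and z of bottle_jar in the frame of analyser_rack below 0.021 m and linear speed of bottle_jar above 0.6 m/s) or (x of bottle_square in the frame of analyser_rack between -0.034 and 0.034 m and y of bottle_square in the frame of analyser_rack between -0.134 and 0.134 m and z of bottle_square in the frame of analyser_rack below 0.021 m and linear speed of bottle_square above 0.6 m/s) or (x of bottle_vial in the frame of analyser_rack between -0.034 and 0.034 m and y of bottle_vial in the frame of analyser_rack between -0.134 and 0.134 m and z of bottle_vial in the frame of analyser_rack below 0.021 m and linear speed of bottle_vial above 0.6 m/s)).
It fails at once if the tip box, beaker or timer is disturbed (moved by more than 20 mm) (distance of any of tip_box, beaker, timer from where it was at the start of the episode above 0.02 m).
It also fails if it takes over 90 s, if anything falls off the work surface, if the arm or the gripper's body presses on something with over 40 N, if the wrist force passes 120 N, or if a joint passes its speed limit or range.

## Working session

There is one attempt and no reset: what is moved stays moved. The work goes in short steps, Python scripts to look and compute and a tool call to move; the robot and the scene stay as the last step left them, time stands still between calls to the robot, and variables do not carry over. Pictures are saved under pics/ and viewed, at most 14 in all, crops included, and the job is handed in when it is done.

Besides the shell and the picture viewer there is one more tool, called after "Request:" as a command line: name --argument value ..., lists and objects as JSON in quotes. move_arm: Moves the arm, as the interface text tells. Its arguments: {"type":"object","properties":{"deltas":{"type":"array"},"grip":{"type":"number"}},"required":["deltas"]}

```bash
mkdir -p pics; cat > h.py <<'E'
import numpy as np, cv2
from workcell import env, viewer, job
def grab(n,save=None):
    f=viewer.grab_frame(n)
    if save: cv2.imwrite('pics/'+save,f['frame'][:,:,::-1])
    return f
def ray(f,u,v):
    x=(u-f['cx'])/f['fx'];y=(v-f['cy'])/f['fy']
    K=np.eye(3);d=np.array([f['k1'],0,0,0,0.])
    p=cv2.undistortPoints(np.array([[[x,y]]],float),K,d,None,None,None)[0,0]
    T=np.array(f['T']);return T[:3,3],T[:3,:3]@np.array([p[0],-p[1],-1])
def onz(f,u,v,z):
    o,d=ray(f,u,v);return o+d*(z-o[2])/d[2]
def proj(f,P):
    T=np.array(f['T']);c=T[:3,:3].T@(np.array(P)-T[:3,3]);x,y=c[0]/-c[2],-c[1]/-c[2]
    s=1+f['k1']*(x*x+y*y);return f['fx']*x*s+f['cx'],f['fy']*y*s+f['cy']
E
python3 - <<'E'
from h import *
for n in('top','side'):
    f=grab(n,n+'0.png');print(n,f['fx'],f['fy'],f['cx'],f['cy'],f['k1'],np.round(f['T'],3).tolist())
s=env.get_state();print(s['t'],s['tool_pos'],np.round(s['tool_rot'],3).tolist(),s['width'])
E
```

```text
top 372.2190790073098 372.2190790073098 319.1729006889876 193.8268855872535 -0.05728241947162875 [[0.028, 0.988, -0.151, 0.325], [-1.0, 0.029, 0.006, 0.004], [0.011, 0.151, 0.988, 1.155], [0.0, 0.0, 0.0, 1.0]]
side 464.90369614251523 464.90369614251523 316.3606517702991 200.9049357234707 0.03768498892024397 [[-0.946, 0.219, -0.24, 0.229], [-0.325, -0.63, 0.705, 0.756], [0.003, 0.745, 0.667, 0.755], [0.0, 0.0, 0.0, 1.0]]
0.1 [0.12106662 0.51065387 0.26324992] [[-0.973, 0.231, -0.0], [0.231, 0.973, -0.001], [0.0, -0.001, -1.0]] 1.0029785202043446
```

View pics/top0.png

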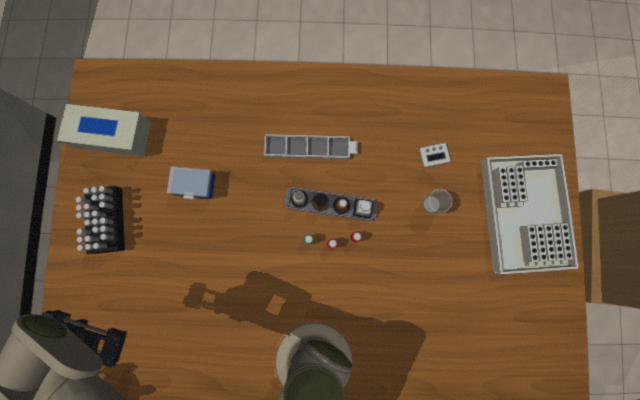

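View pics/side0.png

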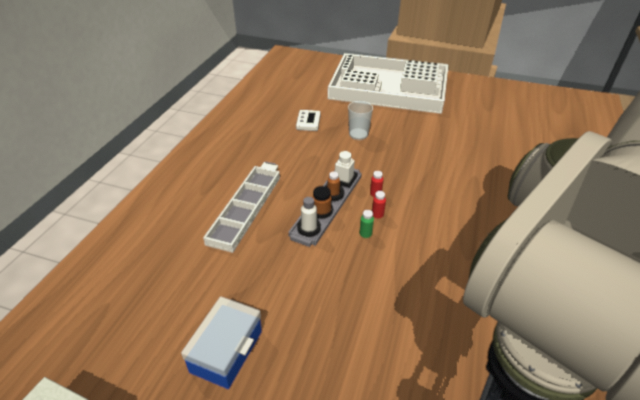

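Top view: the storage rack (grey) is at about (330,203). Left to right it holds slim (299,198), jar (320,201), vial (343,205) and square (365,207). The white analyser rack is at (308,147), with its tab at (353,147). Vial candidates are the amber one in the rack (343,205), the green one (309,239) and the red ones (333,244) and (357,237). Only the amber one stands in a ring, so that is the one I want. I'll enlarge a crop to confirm and measure.

```bash
python3 - <<'E'
from h import *
t=cv2.imread('pics/top0.png')[125:255,255:395];s=cv2.imread('pics/side0.png')[150:250,200:400]
a=cv2.resize(t,None,fx=4.2,fy=4.2,interpolation=cv2.INTER_CUBIC)
cv2.imwrite('pics/ctop.png',a)
b=cv2.resize(s,None,fx=4,fy=4,interpolation=cv2.INTER_CUBIC)
cv2.imwrite('pics/cside.png',b)
E
```

```text
(no output)
```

View pics/ctop.png

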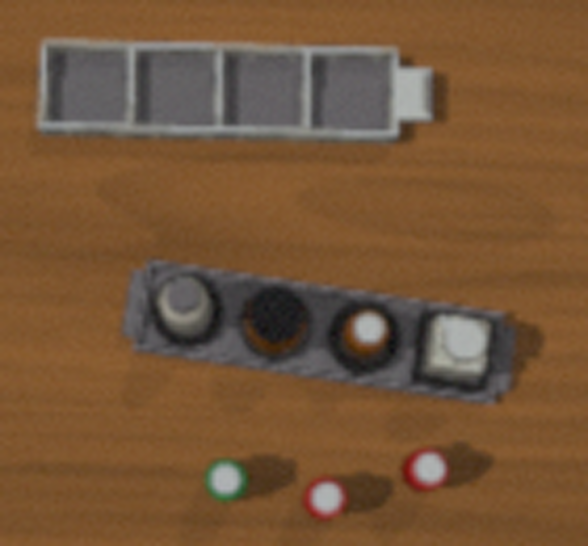

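View pics/cside.png

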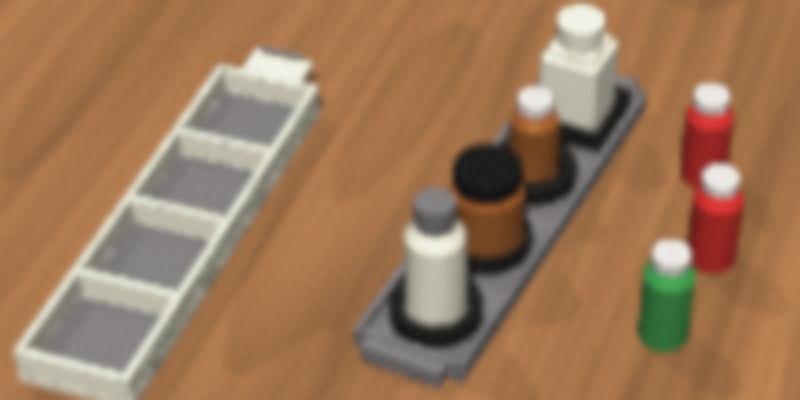

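The crops confirm it. From left to right they are slim, jar, amber vial (aluminium cap, in a ring) and square; the green and red vials stand on bare bench. Next I'll measure both racks by mask and the caps across the two views.

```bash
cat > m.py <<'E'
from h import *
def rack(f,roi,z,L,W,name):
    # low saturation mask, min-area rect corners cast on plane z
    x0,y0,x1,y1=roi; im=np.ascontiguousarray(f['frame'][y0:y1,x0:x1])
    im=cv2.resize(im,None,fx=4,fy=4,interpolation=cv2.INTER_CUBIC)
    hsv=cv2.cvtColor(im,cv2.COLOR_RGB2HSV)
    m=((hsv[...,1]<90)).astype(np.uint8)
    m=cv2.morphologyEx(m,cv2.MORPH_CLOSE,np.ones((41,41)))
    m=cv2.morphologyEx(m,cv2.MORPH_OPEN,np.ones((25,25)) )
    c=max(cv2.findContours(m,0,1)[0],key=cv2.contourArea)[:,0,:]
    uv=(c+.5)/4-.5+[x0,y0]
    P=np.array([onz(f,*p,z)[:2] for p in uv]).astype(np.float32)*1000
    r=cv2.minAreaRect(P);print(name,np.round(np.array(cv2.boxPoints(r)),1).tolist(),'c',np.round(r[0],1),'size',np.round(r[1],1),'ang',round(r[2],2))
    return m
if __name__=='__main__':
    f=grab('top');g=grab('side')
    rack(f,(255,125,395,170),.024,0,0,'ana')
    rack(f,(278,178,385,226),.014,0,0,'sto')
    def tri(a,b):
        o1,d1=ray(f,*a);o2,d2=ray(g,*b);d1/=np.linalg.norm(d1);d2/=np.linalg.norm(d2)
        A=np.array([d1,-d2]).T;s=np.linalg.lstsq(A,o2-o1,rcond=None)[0]
        p,q=o1+s[0]*d1,o2+s[1]*d2;return np.round((p+q)/2*1000,1),round(np.linalg.norm(p-q)*1000,1)
    T=lambda u,v:(255+u/4.2-.4,125+v/4.2-.4)
    S=lambda u,v:(200+u/4-.4,150+v/4-.4)
    for n,a,b,h in (('slim',T(184,293),S(436,203),94),('jar',T(276,312),S(488,163),68),('vial',T(370,327),S(536,96),70),('square',T(464,338),S(580,20),84)):
        print(n,tri(a,b),np.round(onz(f,*a,h/1000)*1000,1),np.round(onz(g,*b,h/1000)*1000,1),'expect z',h)
    for n,a,b in (('TL',T(42,39),S(218,68)),):
        pass
    C={'TL':(T(42,40),S(17,352)),'BL':(T(38,133),S(130,375)),'TR':(T(398,47),S(222,67)),'BR':(T(398,138),S(317,88))}
    for k,(a,b) in C.items(): print(k,tri(a,b),np.round(onz(f,*a,.024)*1000,1),np.round(onz(g,*b,.024)*1000,1))
E
python3 m.py
```

```text
ana [[609.4000244140625, 175.1999969482422], [612.5, -120.69999694824219], [688.7000122070312, -119.9000015258789], [685.5999755859375, 176.0]] c [649.1  27.7] size [ 76.2 295.9] ang 0.61
sto [[418.6000061035156, -179.5], [488.5, -188.0], [523.5999755859375, 99.19999694824219], [453.6000061035156, 107.69999694824219]] c [471.1 -40.2] size [289.3  70.5] ang 83.04
slim (array([484.8,  56.8,  90.7]), np.float64(0.6)) [484.6  56.7  94. ] [483.2  60.3  94. ] expect z 94
jar (array([476.5,  -7.1,  69.6]), np.float64(0.5)) [476.9  -7.1  68. ] [476.9  -8.9  68. ] expect z 68
vial (array([468.2, -73.1,  70.6]), np.float64(0.6)) [468.  -73.2  70. ] [468.7 -73.8  70. ] expect z 70
square (array([ 460.7, -137.5,   83.3]), np.float64(0.5)) [ 460.4 -137.4   84. ] [ 460.7 -136.5   84. ] expect z 84
TL (array([684. , 173.9,  23.1]), np.float64(0.8)) [684.2 173.9  24. ] [683.  174.7  24. ]
BL (array([613.4, 173.2,  28.1]), np.float64(4.4)) [612.2 173.1  24. ] [617.9 170.   24. ]
TR (array([686.5, -94.2,  21.9]), np.float64(2.1)) [686.9 -93.7  24. ] [684.  -91.6  24. ]
BR (array([618.4, -94.7,  21.3]), np.float64(2.4)) [616.5 -94.8  24. ] [618.2 -91.6  24. ]
```

The measurements agree. The storage rack is 289x70 mm with its centre at (471,-40) mm, turned -0.121 rad, and the caps fall on its places within 2 mm. The analyser's centre is about (651,40), turned +0.011 rad. My plan is to grip across the rack's x at bottle height 42–50 mm, which keeps the fingertips above the 24 mm walls.

```bash
cat > d.py <<'E'
# usage: d.py x y z(mm) yaw(rad of tool y) -> deltas from the measured pose
import sys
from h import *
from scipy.spatial.transform import Rotation as Ro
A=list(map(float,sys.argv[1:]))
s=env.get_state();p=np.array(s['tool_pos']);R=np.array(s['tool_rot'])
for i in range(0,len(A),4):
    x,y,z,a=A[i:i+4]
    Y=np.array([np.cos(a),np.sin(a),0]);Z=np.array([0,0,-1.]);Rt=np.array([np.cross(Y,Z),Y,Z]).T
    print(np.round(100*R.T@(np.array([x,y,z])/1000-p),2).tolist(),np.round(Ro.from_matrix(R.T@Rt).as_rotvec(),3).tolist())
    p,R=np.array([x,y,z])/1000,Rt
print(s['t'],np.round(s['tool_pos']*1000 if hasattr(s['tool_pos'],'shape') else s['tool_pos'],1),s['width'])
E
python3 d.py 484 57.5 160 -0.121
```

```text
[-45.77, -35.72, 10.36] [-0.001, 0.0, 1.459]
0.2 [121.1 510.7 263.4] 0.9977568382565494
```

Request:
move_arm --deltas '[-45.77, -35.72, 8, 0, 0, 1.459, -45.77, -35.72, 8, 0, 0, 1.459, -45.77, -35.72, 8, 0, 0, 1.459, -45.77, -35.72, 8, 0, 0, 1.459, -45.77, -35.72, 8, 0, 0, 1.459, -45.77, -35.72, 8, 0, 0, 1.459, -45.77, -35.72, 8, 0, 0, 1.459, -45.77, -35.72, 8, 0, 0, 1.459]' --grip 1

```text
t: 0.87
tool_pos: [0.3283, 0.2513, 0.2181]
tool_rot: [[-0.326, 0.945, 0.0], [0.945, 0.326, 0.0], [0.0, 0.0, -1.0]]
contact_force: [1.1, 0.8, -0.9]
width: 0.999
grip_force: 0.0
```

```bash
python3 d.py 484 57.5 160 -0.121
```

```text
[-23.4, 8.4, 5.81] [0.0, -0.0, 0.453]
0.8667 [328.3 251.3 218.1] 0.9992429136789396
```

Request:
move_arm --deltas '[-22, 7.5, 5.5, 0, 0, 0.4, -22, 7.5, 5.5, 0, 0, 0.4, -22, 7.5, 5.5, 0, 0, 0.4, -22, 7.5, 5.5, 0, 0, 0.4, -22, 7.5, 5.5, 0, 0, 0.4, -22, 7.5, 5.5, 0, 0, 0.4, -22, 7.5, 5.5, 0, 0, 0.4, -22, 7.5, 5.5, 0, 0, 0.4]'

```text
t: 1.53
tool_pos: [0.4714, 0.0696, 0.1626]
tool_rot: [[0.064, 0.998, -0.001], [0.998, -0.064, 0.0], [0.0, -0.001, -1.0]]
contact_force: [-1.1, 0.2, -0.8]
width: 1.002
grip_force: 0.0
```

```bash
python3 d.py 484 57.5 140 -0.121
```

```text
[-1.12, 1.34, 2.26] [-0.001, -0.0, 0.057]
1.5333 [471.4  69.6 162.6] 1.0015952285635426
```

Request:
move_arm --deltas '[-1.12, 1.34, 2.2, 0, 0, 0.057, -1.12, 1.34, 2.2, 0, 0, 0.057, -1.12, 1.34, 2.2, 0, 0, 0.057, -1.12, 1.34, 2.2, 0, 0, 0.057]'

```text
t: 1.87
tool_pos: [0.4834, 0.0594, 0.142]
tool_rot: [[0.116, 0.993, 0.0], [0.993, -0.116, 0.0], [0.0, 0.0, -1.0]]
contact_force: [0.5, 0.6, 0.0]
width: 1.001
grip_force: 0.0
```

```bash
python3 d.py 484 57.5 62 -0.121; python3 -c "
from h import *
f=grab('side');cv2.imwrite('pics/s1.png',cv2.resize(f['frame'][120:270,180:400,::-1],None,fx=3,fy=3))"
```

```text
[-0.19, 0.08, 8.0] [0.0, -0.0, 0.004]
1.8667 [483.4  59.4 142. ] 1.0013391031993506
```

View pics/s1.png

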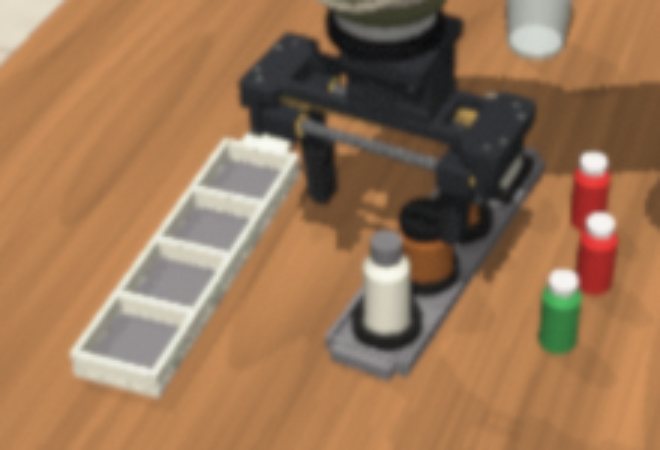

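The crop shows the gripper's fingers at about (320,195) and (450,235), straddling the line over the bottles. The fingertips should be raised toward the far side in this view, so I'll check that by projecting them.

```bash
python3 - <<'E'
from h import *
f=grab('side')
for P in ((.483+.053,.0594-.006,.117),(.483-.053,.0594+.006,.117),(.484,.057,.094)):
    u,v=proj(f,P);print((u-180)*3,(v-120)*3)
E
```

```text
319.1045924869538 194.70078707529345
455.85029620574466 237.73669799739318
386.3537118425952 237.92631293218065
```

The projection matches, so I'll descend and grip the slim bottle.

Request:
move_arm --deltas '[-0.19, 0.08, 2.5, 0, 0, 0, -0.19, 0.08, 5, 0, 0, 0, -0.19, 0.08, 7, 0, 0, 0, -0.19, 0.08, 8, 0, 0, 0, -0.19, 0.08, 8, 0, 0, 0, -0.19, 0.08, 8, 0, 0, 0]'

```text
t: 2.47
tool_pos: [0.4848, 0.0567, 0.062]
tool_rot: [[0.118, 0.993, 0.001], [0.993, -0.118, -0.0], [-0.0, 0.001, -1.0]]
contact_force: [0.6, -0.5, 0.6]
width: 0.994
grip_force: 0.0
```

Request:
move_arm --deltas '[0, 0, 0, 0, 0, 0, 0, 0, 0, 0, 0, 0, 0, 0, 0, 0, 0, 0, 0, 0, 0, 0, 0, 0, 0, 0, 0, 0, 0, 0, 0, 0, 0, 0, 0, 0]' --grip 0

```text
t: 2.97
tool_pos: [0.4846, 0.0564, 0.0614]
tool_rot: [[0.119, 0.993, 0.0], [0.993, -0.119, -0.0], [-0.0, 0.0, -1.0]]
contact_force: [0.8, 0.2, -0.7]
width: 0.569
grip_force: 0.0
```

```bash
python3 d.py 484 57.5 142 -0.121 649.9 139 142 0.011 649.9 139 63 0.011
```

```text
[0.1, -0.07, -8.06] [0.0, 0.0, 0.002]
[10.09, 15.48, 0.0] [0.0, 0.0, -0.132]
[0.0, 0.0, 7.9] [0.0, 0.0, 0.0]
2.9667 [484.6  56.4  61.4] 0.568675279515561
```

Request:
move_arm --deltas '[0, 0, 0, 0, 0, 0, 0, 0, 0, 0, 0, 0, 0, 0, 0, 0, 0, 0, 0, 0, 0, 0, 0, 0, 0, 0, 0, 0, 0, 0]' --grip 0

```text
t: 3.38
tool_pos: [0.4845, 0.0564, 0.0612]
tool_rot: [[0.119, 0.993, -0.0], [0.993, -0.119, -0.0], [-0.0, -0.0, -1.0]]
contact_force: [-0.7, 0.3, 0.8]
width: 0.375
grip_force: 30.0
```

Gripped at 33 mm, which fits the 34 mm body. Lifting.

Request:
move_arm --deltas '[0, 0, -1, 0, 0, 0, 0, 0, -3, 0, 0, 0, 0, 0, -5.5, 0, 0, 0, 0, 0, -8, 0, 0, 0, 0, 0, -8, 0, 0, 0]'

```text
t: 3.8
tool_pos: [0.4864, 0.0563, 0.146]
tool_rot: [[0.119, 0.993, 0.008], [0.993, -0.119, -0.001], [-0.0, 0.008, -1.0]]
contact_force: [1.1, 0.2, -0.4]
width: 0.375
grip_force: 30.0
```

Request:
move_arm --deltas '[1.5, 2.3, 0, 0, 0, -0.02, 4, 6, 0, 0, 0, -0.05, 6.5, 10, 0, 0, 0, -0.08, 8.5, 13.5, 0, 0, 0, -0.11, 10.1, 15.5, 0, 0, 0, -0.13, 10.1, 15.5, 0, 0, 0, -0.13, 10.1, 15.5, 0, 0, 0, -0.13]'

```text
t: 4.38
tool_pos: [0.6506, 0.1389, 0.1399]
tool_rot: [[-0.012, 1.0, -0.001], [1.0, 0.012, -0.0], [-0.0, -0.002, -1.0]]
contact_force: [-1.0, -0.3, -1.3]
width: 0.377
grip_force: 30.0
```

```bash
python3 d.py 650.5 139 63 0.011; python3 -c "
from h import *
f=grab('side');cv2.imwrite('pics/s2.png',cv2.resize(f['frame'][120:270,150:370,::-1],None,fx=3,fy=3))"
```

```text
[0.01, 0.01, 7.69] [-0.002, 0.0, 0.001]
4.3833 [650.6 138.9 139.9] 0.3768100011922344
```

View pics/s2.png

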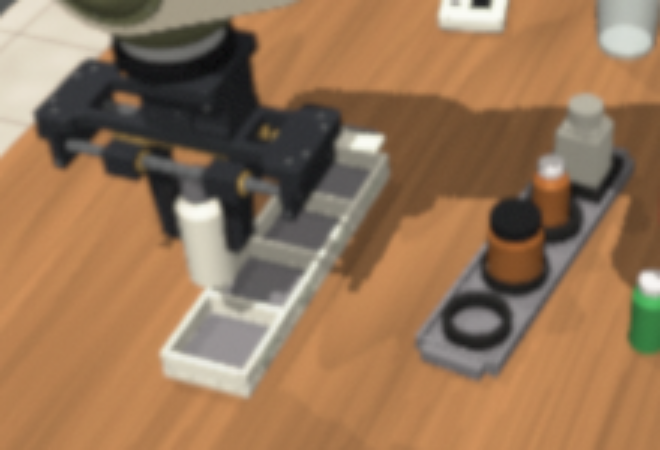

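The slim bottle is held upright, with its base at crop (212,283). Next I'll check that its base height matches, i.e. that it has not slipped.

```bash
python3 - <<'E'
from h import *
f=grab('side')
for z in(.075,.085,.173,.163):
    u,v=proj(f,(.6506,.139,z));print(z,(u-150)*3,(v-120)*3)
for y in (99,33,-33,-99):
    u,v=proj(f,(.651-.011*y/1000,.040+y/1000,.006));print((u-150)*3,(v-120)*3)
E
```

```text
0.075 216.03886840362492 279.2209788880567
0.085 214.1642386447224 268.87590226606585
0.173 196.43620703900632 171.3789079142106
0.163 198.56985523582077 183.08130303689163
229.1245044725597 347.19730596589346
267.73615262248967 288.7957883847929
303.0812241238896 235.28483133035678
335.5721610040986 186.05228766192937
```

Request:
move_arm --deltas '[0, 0, 2, 0, 0, 0, 0, 0, 4, 0, 0, 0, 0, 0, 5.5, 0, 0, 0, 0, 0, 6.5, 0, 0, 0, 0, 0, 7, 0, 0, 0, 0, 0, 7.3, 0, 0, 0, 0, 0, 7.5, 0, 0, 0, 0, 0, 7.5, 0, 0, 0]'

```text
t: 5.15
tool_pos: [0.6505, 0.1382, 0.0667]
tool_rot: [[-0.011, 1.0, 0.001], [1.0, 0.011, 0.0], [0.0, 0.001, -1.0]]
contact_force: [0.1, -0.5, -0.6]
width: 0.377
grip_force: 30.0
```

Request:
move_arm --deltas '[0, 0, 0.2, 0, 0, 0, 0, 0, 0.4, 0, 0, 0, 0, 0, 0.45, 0, 0, 0, 0, 0, 0.45, 0, 0, 0]'

```text
t: 5.48
tool_pos: [0.6504, 0.1383, 0.0617]
tool_rot: [[-0.011, 1.0, -0.0], [1.0, 0.011, -0.0], [-0.0, -0.0, -1.0]]
contact_force: [-0.1, -0.7, -0.7]
width: 0.376
grip_force: 30.0
```

Request:
move_arm --deltas '[0, 0, 0.05, 0, 0, 0, 0, 0, 0.1, 0, 0, 0, 0, 0, 0.1, 0, 0, 0, 0, 0, 0.1, 0, 0, 0]'

```text
t: 5.82
tool_pos: [0.6505, 0.1384, 0.0612]
tool_rot: [[-0.011, 1.0, 0.0], [1.0, 0.011, 0.0], [0.0, 0.0, -1.0]]
contact_force: [-1.3, -0.6, 4.7]
width: 0.379
grip_force: 30.0
```

Contact at 4.7 N, so it is on the floor. Releasing and retreating.

Request:
move_arm --deltas '[0, 0, 0, 0, 0, 0, 0, 0, 0, 0, 0, 0, 0, 0, 0, 0, 0, 0, 0, 0, 0, 0, 0, 0, 0, 0, 0, 0, 0, 0, 0, 0, -2, 0, 0, 0, 0, 0, -5, 0, 0, 0, 0, 0, -8, 0, 0, 0]' --grip 1

```text
t: 6.48
tool_pos: [0.65, 0.1383, 0.141]
tool_rot: [[-0.011, 1.0, -0.002], [1.0, 0.011, -0.0], [-0.0, -0.002, -1.0]]
contact_force: [0.6, 0.3, -0.0]
width: 0.96
grip_force: 0.0
```

```bash
python3 d.py 476.3 -7.2 141 -0.121
```

```text
[-14.35, -17.52, 0.03] [-0.002, 0.0, 0.132]
6.4833 [650.  138.3 141. ] 0.9595885753590643
```

Request:
move_arm --deltas '[-2.5, -3, 0, 0, 0, 0.02, -5.5, -6.5, 0, 0, 0, 0.05, -8.5, -10, 0, 0, 0, 0.08, -11.5, -14, 0, 0, 0, 0.11, -14.35, -17.5, 0, 0, 0, 0.132, -14.35, -17.5, 0, 0, 0, 0.132, -14.35, -17.5, 0, 0, 0, 0.132, -14.35, -17.5, 0, 0, 0, 0.132]'

```text
t: 7.15
tool_pos: [0.477, -0.0076, 0.1412]
tool_rot: [[0.122, 0.992, 0.001], [0.992, -0.122, -0.0], [0.0, 0.001, -1.0]]
contact_force: [0.2, 0.3, 0.9]
width: 0.999
grip_force: 0.0
```

```bash
python3 d.py 476.3 -7.2 53 -0.121;python3 -c "
from h import *
f=grab('top');cv2.imwrite('pics/t1.png',cv2.resize(f['frame'][120:240,250:400,::-1],None,fx=4,fy=4))"
```

```text
[0.03, -0.08, 8.82] [0.001, -0.0, -0.002]
7.15 [477.   -7.6 141.2] 0.9994477891551911
```

View pics/t1.png

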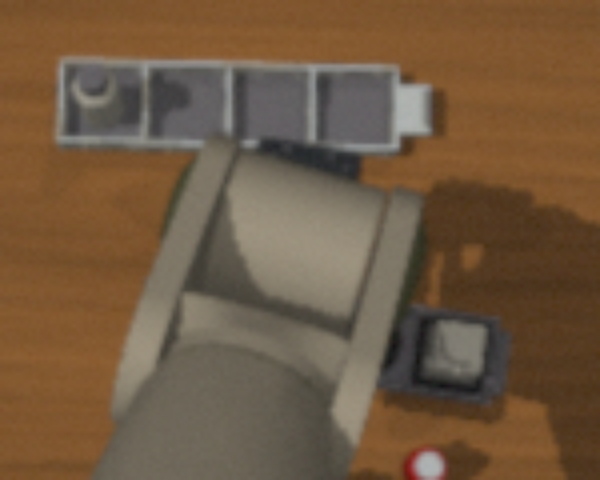

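The slim bottle stands upright in the leftmost pocket, with its cap at (95,82) in the crop. The jar is next.

Request:
move_arm --deltas '[0.03, -0.08, 2.5, 0, 0, 0, 0.03, -0.08, 5.5, 0, 0, 0, 0.03, -0.08, 7.8, 0, 0, 0, 0.03, -0.08, 8.8, 0, 0, 0, 0.03, -0.08, 8.8, 0, 0, 0, 0.03, -0.08, 8.8, 0, 0, 0]'

```text
t: 7.7
tool_pos: [0.4769, -0.0064, 0.0531]
tool_rot: [[0.12, 0.993, 0.0], [0.993, -0.12, -0.0], [-0.0, 0.0, -1.0]]
contact_force: [1.7, 0.4, 0.3]
width: 0.998
grip_force: 0.0
```

Request:
move_arm --deltas '[0, 0, 0, 0, 0, 0, 0, 0, 0, 0, 0, 0, 0, 0, 0, 0, 0, 0, 0, 0, 0, 0, 0, 0, 0, 0, 0, 0, 0, 0, 0, 0, 0, 0, 0, 0, 0, 0, 0, 0, 0, 0, 0, 0, 0, 0, 0, 0]' --grip 0

```text
t: 8.37
tool_pos: [0.4763, -0.0067, 0.0528]
tool_rot: [[0.121, 0.993, 0.0], [0.993, -0.121, -0.0], [-0.0, 0.0, -1.0]]
contact_force: [-0.5, -0.2, 2.0]
width: 0.494
grip_force: 30.0
```

```bash
python3 d.py 476.3 -7.2 141 -0.121 650.6 73 141 0.011
```

```text
[-0.05, 0.01, -8.82] [0.0, 0.0, -0.0]
[10.07, 16.33, 0.0] [0.0, 0.0, -0.132]
8.3667 [476.3  -6.7  52.8] 0.49378110831215116
```

Request:
move_arm --deltas '[0, 0, -1, 0, 0, 0, 0, 0, -3, 0, 0, 0, 0, 0, -5.5, 0, 0, 0, 0, 0, -8.3, 0, 0, 0, 0, 0, -8.8, 0, 0, 0, 0, 0, -8.8, 0, 0, 0]'

```text
t: 8.87
tool_pos: [0.4769, -0.0068, 0.1424]
tool_rot: [[0.121, 0.993, 0.004], [0.993, -0.121, -0.001], [-0.001, 0.004, -1.0]]
contact_force: [-0.5, 0.3, -1.6]
width: 0.496
grip_force: 30.0
```

Request:
move_arm --deltas '[1.5, 2.3, 0, 0, 0, -0.02, 4, 6, 0, 0, 0, -0.05, 6.5, 10.5, 0, 0, 0, -0.08, 8.5, 14, 0, 0, 0, -0.11, 10.05, 16.3, 0, 0, 0, -0.132, 10.05, 16.3, 0, 0, 0, -0.132, 10.05, 16.3, 0, 0, 0, -0.132]'

```text
t: 9.45
tool_pos: [0.6502, 0.0741, 0.1376]
tool_rot: [[-0.012, 1.0, -0.004], [1.0, 0.012, 0.0], [0.0, -0.004, -1.0]]
contact_force: [-0.4, -0.0, -1.4]
width: 0.493
grip_force: 30.0
```

```bash
python3 d.py 650.8 73 53.5 0.011
```

```text
[-0.11, 0.09, 8.41] [-0.004, -0.0, 0.001]
9.45 [650.2  74.1 137.6] 0.4929428963370208
```

Request:
move_arm --deltas '[-0.05, 0, 2, 0, 0, 0, -0.1, 0, 4.5, 0, 0, 0, -0.1, 0, 6.2, 0, 0, 0, -0.1, 0, 7.2, 0, 0, 0, -0.1, 0, 7.8, 0, 0, 0, -0.1, 0, 8.2, 0, 0, 0, -0.1, 0, 8.3, 0, 0, 0, -0.1, 0, 8.3, 0, 0, 0]'

```text
t: 10.12
tool_pos: [0.6504, 0.0723, 0.0583]
tool_rot: [[-0.011, 1.0, 0.001], [1.0, 0.011, -0.0], [-0.0, 0.001, -1.0]]
contact_force: [0.5, 0.5, -1.7]
width: 0.491
grip_force: 30.0
```

Request:
move_arm --deltas '[0, 0, 0.2, 0, 0, 0, 0, 0, 0.4, 0, 0, 0, 0, 0, 0.5, 0, 0, 0, 0, 0, 0.55, 0, 0, 0, 0, 0, 0.57, 0, 0, 0, 0, 0, 0.57, 0, 0, 0]'

```text
t: 10.62
tool_pos: [0.6503, 0.0724, 0.0529]
tool_rot: [[-0.011, 1.0, 0.0], [1.0, 0.011, -0.0], [-0.0, 0.0, -1.0]]
contact_force: [-3.1, 0.2, 5.1]
width: 0.488
grip_force: 30.0
```

Request:
move_arm --deltas '[0, 0, 0, 0, 0, 0, 0, 0, 0, 0, 0, 0, 0, 0, 0, 0, 0, 0, 0, 0, 0, 0, 0, 0, 0, 0, 0, 0, 0, 0, 0, 0, -2, 0, 0, 0, 0, 0, -5, 0, 0, 0, 0, 0, -8.8, 0, 0, 0]' --grip 1

```text
t: 11.28
tool_pos: [0.6491, 0.0724, 0.139]
tool_rot: [[-0.011, 1.0, -0.005], [1.0, 0.011, 0.0], [0.0, -0.005, -1.0]]
contact_force: [0.8, -0.1, -0.2]
width: 0.998
grip_force: 0.0
```

```bash
python3 d.py 468 -73 141 -0.121
```

```text
[-14.34, -18.27, -0.13] [-0.005, -0.0, 0.132]
11.2833 [649.1  72.4 139. ] 0.998192137151007
```

Request:
move_arm --deltas '[-2.5, -3, 0, 0, 0, 0.02, -5.5, -6.5, 0, 0, 0, 0.05, -8.5, -10.5, 0, 0, 0, 0.08, -11.5, -14.5, 0, 0, 0, 0.11, -14.35, -18.35, 0, 0, 0, 0.132, -14.35, -18.35, 0, 0, 0, 0.132, -14.35, -18.35, 0, 0, 0, 0.132, -14.35, -18.35, 0, 0, 0, 0.132]'

```text
t: 11.95
tool_pos: [0.4681, -0.0738, 0.1405]
tool_rot: [[0.123, 0.992, 0.001], [0.992, -0.123, -0.0], [-0.0, 0.001, -1.0]]
contact_force: [1.0, 1.1, -0.2]
width: 0.999
grip_force: 0.0
```

```bash
python3 d.py 468 -73 53 -0.121
```

```text
[0.08, -0.02, 8.75] [0.001, 0.0, -0.002]
11.95 [468.1 -73.8 140.5] 0.9991074033882598
```

Request:
move_arm --deltas '[0.05, 0, 2.5, 0, 0, 0, 0.05, 0, 5.5, 0, 0, 0, 0.05, 0, 7.8, 0, 0, 0, 0.05, 0, 8.75, 0, 0, 0, 0.05, 0, 8.75, 0, 0, 0, 0.05, 0, 8.75, 0, 0, 0]'

```text
t: 12.45
tool_pos: [0.4691, -0.0724, 0.053]
tool_rot: [[0.12, 0.993, 0.0], [0.993, -0.12, -0.0], [-0.0, 0.0, -1.0]]
contact_force: [0.9, -0.8, -0.1]
width: 1.0
grip_force: 0.0
```

Request:
move_arm --deltas '[0, 0, 0, 0, 0, 0, 0, 0, 0, 0, 0, 0, 0, 0, 0, 0, 0, 0, 0, 0, 0, 0, 0, 0, 0, 0, 0, 0, 0, 0, 0, 0, 0, 0, 0, 0, 0, 0, 0, 0, 0, 0, 0, 0, 0, 0, 0, 0]' --grip 0

```text
t: 13.12
tool_pos: [0.4683, -0.0726, 0.0525]
tool_rot: [[0.121, 0.993, -0.0], [0.993, -0.121, -0.0], [-0.0, -0.0, -1.0]]
contact_force: [0.2, 0.6, 0.9]
width: 0.419
grip_force: 0.0
```

Request:
move_arm --deltas '[0, 0, 0, 0, 0, 0, 0, 0, 0, 0, 0, 0, 0, 0, 0, 0, 0, 0, 0, 0, 0, 0, 0, 0]' --grip 0

```text
t: 13.45
tool_pos: [0.4684, -0.0726, 0.0525]
tool_rot: [[0.121, 0.993, -0.0], [0.993, -0.121, -0.0], [-0.0, 0.0, -1.0]]
contact_force: [-0.0, 0.2, 0.4]
width: 0.334
grip_force: 30.0
```

```bash
python3 d.py 468 -73 141 -0.121 651.2 7 141 0.011
```

```text
[-0.04, -0.03, -8.85] [0.0, 0.0, 0.0]
[10.15, 17.22, 0.0] [0.0, 0.0, -0.132]
13.45 [468.4 -72.6  52.5] 0.334048538331453
```

The vial is gripped at 29.4 mm.

Request:
move_arm --deltas '[0, 0, -1, 0, 0, 0, 0, 0, -3, 0, 0, 0, 0, 0, -5.5, 0, 0, 0, 0, 0, -8.3, 0, 0, 0, 0, 0, -8.8, 0, 0, 0, 0, 0, -8.8, 0, 0, 0]'

```text
t: 13.95
tool_pos: [0.469, -0.0729, 0.1424]
tool_rot: [[0.121, 0.993, 0.004], [0.993, -0.121, -0.002], [-0.001, 0.004, -1.0]]
contact_force: [-1.3, 0.5, -0.9]
width: 0.333
grip_force: 30.0
```

Request:
move_arm --deltas '[1.5, 2.5, 0, 0, 0, -0.02, 4, 6.5, 0, 0, 0, -0.05, 6.5, 11, 0, 0, 0, -0.08, 8.5, 14.5, 0, 0, 0, -0.11, 10.15, 17.2, 0, 0, 0, -0.132, 10.15, 17.2, 0, 0, 0, -0.132, 10.15, 17.2, 0, 0, 0, -0.132, 10.15, 17.2, 0, 0, 0, -0.132]'

```text
t: 14.62
tool_pos: [0.6502, 0.0073, 0.1389]
tool_rot: [[-0.011, 1.0, -0.003], [1.0, 0.011, 0.0], [0.0, -0.003, -1.0]]
contact_force: [-0.6, 0.6, -0.8]
width: 0.329
grip_force: 30.0
```

```bash
python3 d.py 651.2 7 53 0.011; python3 -c "
from h import *
f=grab('side');cv2.imwrite('pics/s3.png',cv2.resize(f['frame'][120:270,180:400,::-1],None,fx=3,fy=3))"
```

```text
[-0.03, 0.12, 8.59] [-0.003, -0.0, -0.0]
14.6167 [650.2   7.3 138.9] 0.32910742738066606
```

View pics/s3.png

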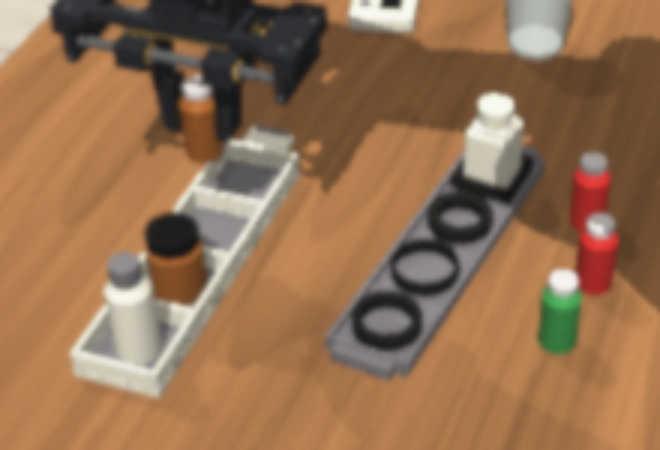

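The slim bottle (132,310) and jar (175,260) stand upright in pockets 1 and 2. The vial (200,125) is held upright and ready to lower into pocket 3.

Request:
move_arm --deltas '[0, 0.05, 2, 0, 0, 0, 0, 0.05, 4.5, 0, 0, 0, 0, 0.05, 6.2, 0, 0, 0, 0, 0.05, 7.2, 0, 0, 0, 0, 0.05, 7.8, 0, 0, 0, 0, 0.05, 8.1, 0, 0, 0, 0, 0.05, 8.3, 0, 0, 0, 0, 0.05, 8.3, 0, 0, 0]'

```text
t: 15.33
tool_pos: [0.652, 0.0072, 0.0582]
tool_rot: [[-0.011, 1.0, 0.001], [1.0, 0.011, -0.0], [-0.0, 0.001, -1.0]]
contact_force: [-0.4, -0.7, -0.1]
width: 0.332
grip_force: 30.0
```

Request:
move_arm --deltas '[0, 0, 0.2, 0, 0, 0, 0, 0, 0.4, 0, 0, 0, 0, 0, 0.5, 0, 0, 0, 0, 0, 0.55, 0, 0, 0, 0, 0, 0.58, 0, 0, 0, 0, 0, 0.58, 0, 0, 0]'

```text
t: 15.83
tool_pos: [0.6519, 0.0074, 0.0525]
tool_rot: [[-0.011, 1.0, 0.0], [1.0, 0.011, -0.0], [-0.0, 0.0, -1.0]]
contact_force: [-3.1, 0.3, 4.5]
width: 0.329
grip_force: 30.0
```

On the floor (4.5 N). Releasing and going to the square bottle.

Request:
move_arm --deltas '[0, 0, 0, 0, 0, 0, 0, 0, 0, 0, 0, 0, 0, 0, 0, 0, 0, 0, 0, 0, 0, 0, 0, 0, 0, 0, 0, 0, 0, 0, 0, 0, -2, 0, 0, 0, 0, 0, -5, 0, 0, 0, 0, 0, -8.8, 0, 0, 0]' --grip 1

```text
t: 16.5
tool_pos: [0.6508, 0.0075, 0.1386]
tool_rot: [[-0.011, 1.0, -0.005], [1.0, 0.011, 0.001], [0.001, -0.005, -1.0]]
contact_force: [0.2, 0.0, -0.0]
width: 0.914
grip_force: 0.0
```

```bash
python3 d.py 460.5 -137.7 141 -0.121
```

```text
[-14.31, -19.19, -0.16] [-0.005, -0.001, 0.132]
16.5 [650.8   7.5 138.6] 0.9139237409054259
```

Request:
move_arm --deltas '[-2.5, -3.3, 0, 0, 0, 0.02, -5.5, -7, 0, 0, 0, 0.05, -8.5, -11, 0, 0, 0, 0.08, -11.5, -15, 0, 0, 0, 0.11, -14.3, -19.2, 0, 0, 0, 0.132, -14.3, -19.2, 0, 0, 0, 0.132, -14.3, -19.2, 0, 0, 0, 0.132, -14.3, -19.2, 0, 0, 0, 0.132]'

```text
t: 17.17
tool_pos: [0.461, -0.1385, 0.1401]
tool_rot: [[0.123, 0.992, 0.001], [0.992, -0.123, -0.0], [-0.0, 0.001, -1.0]]
contact_force: [-0.6, -0.1, -0.1]
width: 1.003
grip_force: 0.0
```

```bash
python3 d.py 460.5 -137.7 55 -0.121
```

```text
[0.07, -0.07, 8.51] [0.001, 0.0, -0.002]
17.1667 [ 461.  -138.5  140.1] 1.0029409846671538
```

Request:
move_arm --deltas '[0, -0.05, 2.5, 0, 0, 0, 0, -0.05, 5.5, 0, 0, 0, 0, -0.05, 7.6, 0, 0, 0, 0, -0.05, 8.5, 0, 0, 0, 0, -0.05, 8.5, 0, 0, 0, 0, -0.05, 8.5, 0, 0, 0]'

```text
t: 17.67
tool_pos: [0.4617, -0.1374, 0.0552]
tool_rot: [[0.12, 0.993, 0.0], [0.993, -0.12, -0.0], [-0.0, 0.0, -1.0]]
contact_force: [-0.1, 0.2, 0.5]
width: 1.001
grip_force: 0.0
```

Request:
move_arm --deltas '[0, 0, 0, 0, 0, 0, 0, 0, 0, 0, 0, 0, 0, 0, 0, 0, 0, 0, 0, 0, 0, 0, 0, 0, 0, 0, 0, 0, 0, 0, 0, 0, 0, 0, 0, 0, 0, 0, 0, 0, 0, 0, 0, 0, 0, 0, 0, 0]' --grip 0

```text
t: 18.33
tool_pos: [0.4609, -0.1377, 0.0548]
tool_rot: [[0.121, 0.993, 0.0], [0.993, -0.121, -0.0], [-0.0, 0.0, -1.0]]
contact_force: [-0.4, -0.0, 0.2]
width: 0.431
grip_force: 30.0
```

Request:
move_arm --deltas '[0, 0, 0, 0, 0, 0, 0, 0, 0, 0, 0, 0]' --grip 0

```text
t: 18.5
tool_pos: [0.4609, -0.1377, 0.0548]
tool_rot: [[0.121, 0.993, -0.0], [0.993, -0.121, -0.0], [-0.0, -0.0, -1.0]]
contact_force: [-0.5, 0.6, 0.6]
width: 0.43
grip_force: 30.0
```

```bash
python3 d.py 460.5 -137.7 141 -0.121 652 -59 141 0.011
```

```text
[-0.01, -0.04, -8.62] [-0.0, 0.0, 0.0]
[10.12, 18.06, 0.0] [0.0, 0.0, -0.132]
18.5 [ 460.9 -137.7   54.8] 0.4298894036000816
```

Gripped at 37.8 mm, which fits the 38 mm body.

Request:
move_arm --deltas '[0, 0, -1, 0, 0, 0, 0, 0, -3, 0, 0, 0, 0, 0, -5.5, 0, 0, 0, 0, 0, -8.1, 0, 0, 0, 0, 0, -8.6, 0, 0, 0, 0, 0, -8.6, 0, 0, 0]'

```text
t: 19.0
tool_pos: [0.4615, -0.138, 0.1423]
tool_rot: [[0.121, 0.993, 0.003], [0.993, -0.121, -0.002], [-0.001, 0.003, -1.0]]
contact_force: [-0.3, -0.9, -1.7]
width: 0.428
grip_force: 30.0
```

Request:
move_arm --deltas '[1.5, 2.5, 0, 0, 0, -0.02, 4, 7, 0, 0, 0, -0.05, 6.5, 11.5, 0, 0, 0, -0.08, 8.5, 15, 0, 0, 0, -0.11, 10.1, 18.05, 0, 0, 0, -0.132, 10.1, 18.05, 0, 0, 0, -0.132, 10.1, 18.05, 0, 0, 0, -0.132, 10.1, 18.05, 0, 0, 0, -0.132]'

```text
t: 19.67
tool_pos: [0.6515, -0.059, 0.1386]
tool_rot: [[-0.011, 1.0, -0.003], [1.0, 0.011, 0.001], [0.001, -0.003, -1.0]]
contact_force: [-0.4, -0.2, -0.9]
width: 0.431
grip_force: 30.0
```

```bash
python3 d.py 652 -59 55 0.011
```

```text
[-0.01, 0.08, 8.36] [-0.003, -0.001, 0.0]
19.6667 [651.5 -59.  138.6] 0.4306423363298557
```

Request:
move_arm --deltas '[0, 0, 2, 0, 0, 0, 0, 0, 4.5, 0, 0, 0, 0, 0, 6.2, 0, 0, 0, 0, 0, 7, 0, 0, 0, 0, 0, 7.6, 0, 0, 0, 0, 0, 7.9, 0, 0, 0, 0, 0, 8.05, 0, 0, 0, 0, 0, 8.05, 0, 0, 0]'

```text
t: 20.33
tool_pos: [0.6524, -0.0594, 0.0609]
tool_rot: [[-0.011, 1.0, 0.001], [1.0, 0.011, -0.0], [-0.0, 0.001, -1.0]]
contact_force: [-0.5, 0.2, -1.0]
width: 0.426
grip_force: 30.0
```

Request:
move_arm --deltas '[0, 0, 0.2, 0, 0, 0, 0, 0, 0.4, 0, 0, 0, 0, 0, 0.5, 0, 0, 0, 0, 0, 0.53, 0, 0, 0, 0, 0, 0.55, 0, 0, 0, 0, 0, 0.55, 0, 0, 0]'

```text
t: 20.83
tool_pos: [0.6523, -0.0592, 0.0548]
tool_rot: [[-0.011, 1.0, 0.0], [1.0, 0.011, -0.0], [-0.0, 0.0, -1.0]]
contact_force: [0.2, -0.2, -0.2]
width: 0.431
grip_force: 30.0
```

Request:
move_arm --deltas '[0, 0, 0.05, 0, 0, 0, 0, 0, 0.08, 0, 0, 0, 0, 0, 0.08, 0, 0, 0]'

```text
t: 21.08
tool_pos: [0.6524, -0.0592, 0.0548]
tool_rot: [[-0.011, 1.0, 0.0], [1.0, 0.011, -0.0], [-0.0, 0.0, -1.0]]
contact_force: [-3.0, 0.8, 5.6]
width: 0.43
grip_force: 30.0
```

Request:
move_arm --deltas '[0, 0, 0, 0, 0, 0, 0, 0, 0, 0, 0, 0, 0, 0, 0, 0, 0, 0, 0, 0, 0, 0, 0, 0, 0, 0, 0, 0, 0, 0, 0, 0, -2, 0, 0, 0, 0, 0, -5, 0, 0, 0, 0, 0, -8.8, 0, 0, 0]' --grip 1

```text
t: 21.75
tool_pos: [0.6513, -0.059, 0.1409]
tool_rot: [[-0.011, 1.0, -0.004], [1.0, 0.011, 0.001], [0.001, -0.004, -1.0]]
contact_force: [-0.4, -0.3, -0.2]
width: 0.988
grip_force: 0.0
```

Request:
move_arm --deltas '[-2, -4, -2, 0, 0, 0, -5, -8, -5, 0, 0, 0, -8, -12, -8, 0, 0, 0, -12, -15, -10, 0, 0, 0, -16, -18, -12, 0, 0, 0, -20, -20, -12, 0, 0, 0, -20, -20, -12, 0, 0, 0, -20, -20, -12, 0, 0, 0]'

```text
t: 22.42
tool_pos: [0.4525, -0.2643, 0.2634]
tool_rot: [[-0.009, 1.0, 0.001], [1.0, 0.009, -0.002], [-0.002, 0.001, -1.0]]
contact_force: [0.6, -0.5, -0.0]
width: 1.001
grip_force: 0.0
```

```bash
python3 -c "
from h import *
f=grab('side');cv2.imwrite('pics/s4.png',cv2.resize(f['frame'][70:270,180:400,::-1],None,fx=2.7,fy=2.7))
f=grab('top');cv2.imwrite('pics/t4.png',cv2.resize(f['frame'][120:260,250:460,::-1],None,fx=3.7,fy=3.7))
s=env.get_state();print(s['t'],s['tool_pos'],s['contact_force'])
P=lambda y:proj(f,(.651-.011*y/1000,.040+y/1000,.006))
for y in(99,33,-33,-99):print([(round((u-250)*3.7),round((v-120)*3.7)) for u,v in [P(y)]])"
```

```text
22.5167 [ 0.4531895  -0.26400949  0.26296396] [ 8.45953554e-01 -4.45205212e-01  2.49272073e-05]
[(95, 98)]
[(172, 99)]
[(248, 101)]
[(325, 102)]
```

View pics/s4.png

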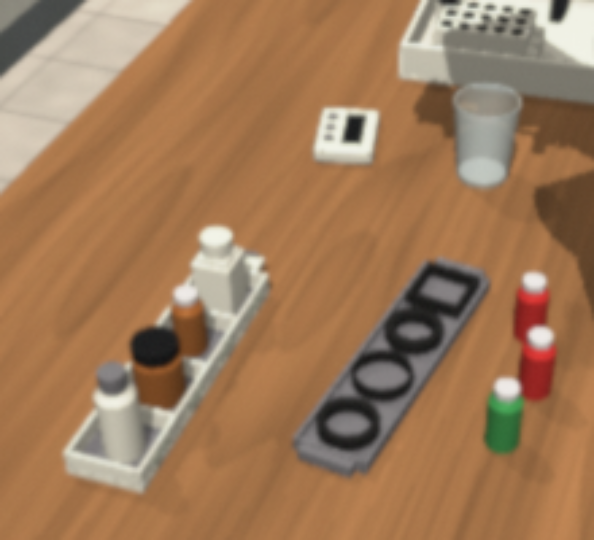

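View pics/t4.png

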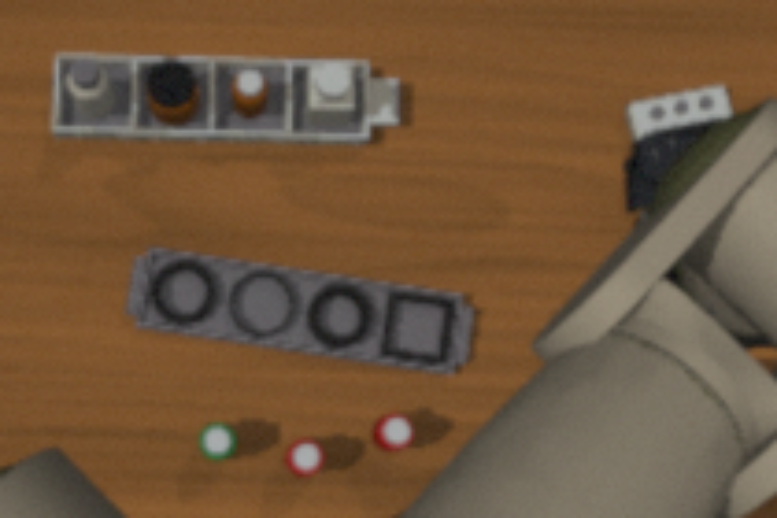

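All four bottles stand upright, centred in pockets in the right order: slim, jar, vial, square. The beaker and timer are undisturbed and the arm is clear of everything, so I'm handing in.

```bash
python3 -c "
from workcell import job
print(job.job_done())"
```

```text
the job is handed in; nothing more can be done
None
```

All four bottles stand upright in the analyser rack in their original left-to-right order (slim, jar, vial, square), with no bystander moved in the views I checked, and the job was handed in at about 22.5 s on the robot's clock; no verdict came back.

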